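Pack the pipette into its fitted case

TASK

Put the full-size grey pipette back in its open case: lay it in the cutout that matches its shape, the right way round, and press its shaft down into the spring clip until the whole pipette lies level and fully home on the floor of the cutout. The insert with the cutout may sit a few millimetres to either side along the case, so feel for it. Do not let the pipette drop; let go at the end and leave the other things on the bench where they are.

Things in the scene. Friction and masses are not known exactly. Their poses are not given: they have to be found in the camera images.
- pipette_grip (a point): Grip point of the full-size pipette (240 mm, 0.12 kg), mid-section, 12 mm over its underside, near its balance; +x to its nose, +y to its finger hook, +z up. Grey handle: x -80 to +30, 26 mm wide, 24 tall. Hook out to y +33 at x -65 to -53, z -4 to +10. Button, 12 mm diameter, x -80 to -100. Grasp here across the 26 mm.
- pipette_shaft (a point): On the axis of the pipette's white round shaft, 50 mm ahead of the grip point: the place to press (shaft top is 7 mm higher). Shaft 14 mm in diameter from 30 to 115 mm ahead of the grip point. Same axes as the grip point.
- pipette_nose (a point): On the axis of the pipette's shaft, 110 mm ahead of the grip point; the thin nose (8 mm in diameter) runs on from 115 to 140 mm ahead. Same axes.
- pipette: The whole full-size pipette; origin on its underside, 12 mm below the grip point.
- case: Open flat grey case, 320 x 146 x 20 mm, walls and floor 4 mm, fixed; origin under its centre, x along it. In it a dark rigid insert, 290 x 132 mm, top 24 mm above the bench, with one cutout 16 mm deep (floor 8 mm above the bench) in the pipette's outline: nose to +x, hook to +y. The insert is fixed, but shifted along x by up to 7 mm either way: not in this pose, seen as unequal end gaps.
- case_home (a point): Where the pipette's grip point would be at home if the insert were not shifted: case x -20, y 0, 20 mm above the bench; case axes. Cutout play: handle 2 mm each side, 3 mm each end; shaft 3 mm a side. Finger bays here: 40 mm long, to 42 mm either side, full depth. If misplaced lengthwise the pipette stops on the insert's top, 16 mm above home.
- case_clip (a point): Between two sprung steel clip jaws, 75 mm ahead of case_home (also moves with the insert's shift, not shown here); jaw tops 26 mm above the bench. They stop the shaft about 8 mm short of home; 12 to 18 N down on the shaft snaps it past (less leaves it stuck part-way), and they hold it. The cutout is 40 mm wide beside the shaft from 38 to 87 mm ahead of the home point.
- small_pipette_mid (a point): A shorter pipette of the same make, 191 mm long, that does not belong in this case: leave it. Point on its handle, 12 mm above the bench; +x to its nose.
- tube_rack: Orange microtube rack 100 x 160 x 50 mm, bystander, origin under its centre.
- tip_box: Blue tip box 85 x 120 x 53 mm, bystander, origin under its centre.
- well_plate: Clear well plate 86 x 128 x 15 mm, bystander, origin under its centre.
- beaker: White waste beaker 80 mm in diameter, 90 mm tall, bystander, origin under its centre.
- jar: Small amber jar 34 mm in diameter, 45 mm tall, bystander, origin under its centre.
- marker: Black marker pen 130 x 13 x 13 mm lying on the bench, bystander, origin under its centre.
There are look-alikes about, which are no part of the job. What is shaped like the pipette but yellow is not meant.

How it is judged:
At the end, for the whole second after the job is handed in: The pipette lies at rest and released in the cutout, nose to the case's +x: its grip and nose points are both 17 to 22.5 mm above the case's underside (home is 20), within 5 and 6 mm of the case's centre line and within 14 mm along it of the nominal home, and it is upright within 0.04 rad (z of pipette_grip in the frame of case between 0.017 and 0.0225 m and z of pipette_nose in the frame of case between 0.017 and 0.0225 m and x of pipette_grip in the frame of case between -0.034 and -0.006 m and y of pipette_grip in the frame of case between -0.005 and 0.005 m and x of pipette_nose in the frame of case between 0.076 and 0.104 m and y of pipette_nose in the frame of case between -0.006 and 0.006 m and angle between pipette_grip's own z axis and vertical below 0.04 rad and linear speed of pipette below 0.02 m/s and angular speed of pipette below 0.1 rad/s); the robot touches nothing.
It fails at once if the pipette is dropped: it falls free of the fingers faster than 0.6 m/s (linear speed of pipette above 0.6 m/s and contact force between the fingers and pipette below 0.05 N).
It fails at once if a bystander is moved more than 30 mm (distance of any of small_pipette_mid, tube_rack, tip_box, well_plate, beaker, jar, marker from where it was at the start of the episode above 0.03 m).
It also fails if it takes over 48 s, if anything falls off the work surface, if the arm or the gripper's body presses on something with over 40 N, if the wrist force passes 120 N, or if a joint passes its speed limit or range.

ROBOT

A 6-joint arm with a two-finger parallel gripper is mounted at the origin on the work surface. World frame = base frame: x ahead of the robot, y to its left, z up, the work surface at z = 0. Lengths are in m, angles in rad, forces in N, time in s.
With the tool pointing down it reaches from about 0.375 to 0.9 m from the base axis. Payload 3.1 kg.
Tool frame: the origin (TCP) lies midway between the tips of the shut fingers; the grasp point (between the pads) lies 19 mm behind it; z points along the fingers, y is the direction in which the jaws open and shut (so a half turn about z gives the same grasp; the last joint's range is limited). The gripper opens to 87 mm and grips with 3 to 60 N. Pads are 19 mm wide; open, the fingers measure 117 mm over their backs; the gripper's body (75 mm by 190 mm) begins 51 mm behind the grasp point.
Start: joints at [0.989, 0.527, 1.433, -0, 1.181, -0.178], TCP at [0.246, 0.575, 0.223] pointing down, gripper open.
Joint ranges: [-3.08, 3.08], [-0.75, 2.2], [0.22, 2.44], [-1.43, 4.57], [0, 2.65], [-2.85, 2.85]. Speed limits (rad/s): [2.79, 2.79, 3.14, 3.14, 3.14, 3.14].

INTERFACE

Orientations are given as a unit quaternion [x, y, z, w].
In Python, from rig import robot gives the robot as it stands.
- The arm moves only by the tool move_arm, never from a script. Its argument "rows" is one flat list of numbers, 7 for each row, row after row: the shift along the world's x, y, z in mm, then the turn, a rotation vector about the world's x, y, z in rad, then the closure, from 0 (fully open) to 1 (shut). A call has 1 to 12 rows; each row shifts and turns the commanded pose from where the row before left it; what a row does not reach is not made up. A row lasts 1/10 s, in which the tool goes at most 50 mm and 8.59 degrees, less where a joint would pass 70% of its speed; a pose out of reach is approached as far as the arm can. A call with a gripper value outside its range is refused whole. The fingers move at their own pace and stop on an object; "grip_force" is the grip in N (left out, the last holds). Time passes only in rows, so rows that do not move let the fingers close. It gives the time, the measured TCP pose, the force and the opening at its end, in the units of the state.
- robot.get_obs(): the state, without advancing time (a new reading comes with each control period).
- robot.camera(name): name is "scene" or "side" or "wrist"; returns a dict with "color" (400x640x3 uint8, red, green, blue), "z_map" (400x640 float32, m along the optical axis (not along the pixel's ray), 0 where there is no reading), "camera_matrix" (3x3 intrinsics, pixels), "R" (3x3) and "t" (3): a world point X has camera coordinates R X + t; the wrist camera has in their place "tool_from_camera" (4x4, takes a point from camera to tool coordinates, whose origin is the TCP and whose axes are the flange's). Camera axes: x right, y down, z forward; pixel columns grow to the right and rows downward; lengths in m; the calibration is good to about 2 mm. A picture is of the moment at which its call begins: read the wrist's pose just before it.
- robot.hand_in(): hands the job in, once; it reports no verdict.
Trained networks look in the newest picture that a camera, given by its name, has taken for a name from the list of things; names that differ only in an ending like _2 or _b are one class to them, and where a whole thing is asked for, a point or a joint stands for the part that bears it (a point fixed in the world has none). Each returns a list of dicts, best first, with "conf" (0 to 1); they miss things now and then, are a little off and sometimes report something else, mostly with a low value. They report only what shows in the picture. A call takes as long as a camera call. They do not tell look-alikes from the thing itself.
- robot.search_frame(camera, thing): "at" ([column, row] in pixels, amid what is visible of it).
- robot.spot_point(camera, thing): "at" ([column, row] in pixels: a listed point, or the origin of a listed thing).
The state is a dict: "time": time; "q": joint angles; "joint_velocities": joint speeds; "joint_torque": joint torques, N m; "position": TCP position; "tool_rot": TCP orientation; "ft_force": force on the tool from outside, world axes, zero at the start; "moment": the same for the moment, N m; "grip_width": finger opening in m.
Only numpy, scipy, OpenCV 4.12 (cv2) and the standard library are available. Lean on these libraries where they do the work, as an engineer would, in place of code of your own. Each camera call takes 0.05 s, during which the arm holds its last target.

## Working session

There is one attempt and no reset: what is moved stays moved. The work goes in short steps, Python scripts to look and compute and a tool call to move; the robot and the scene stay as the last step left them, time stands still between calls to the robot, and variables do not carry over. Pictures are saved under pics/ and viewed, and the job is handed in when it is done.

Besides the shell and the picture viewer there is one more tool, called after "Emit:" as a command line: name --argument value ..., lists and objects as JSON in quotes. move_arm: Moves the arm, as the interface text tells. Its arguments: {"type":"object","properties":{"rows":{"type":"array","items":{"type":"number"}},"grip_force":{"type":"number"}},"required":["rows"]}

```bash
ls; mkdir -p pics
cat > h.py <<'E'
import numpy as np, cv2
from rig import robot
from scipy.spatial.transform import Rotation as Ro
def cam(n):
    o=robot.get_obs(); c=robot.camera(n)
    if n=='wrist':
        T=np.eye(4);T[:3,:3]=Ro.from_quat(o['tool_rot']).as_matrix();T[:3,3]=o['position']
        c['W']=T@np.array(c['tool_from_camera'])
    else:
        W=np.eye(4);R=np.array(c['R']);W[:3,:3]=R.T;W[:3,3]=-R.T@np.array(c['t']);c['W']=W
    return c
def ray(c,px):
    K=np.array(c['camera_matrix']);d=np.array([(px[0]-K[0,2])/K[0,0],(px[1]-K[1,2])/K[1,1],1.])
    return c['W'][:3,3],c['W'][:3,:3]@d
def onz(c,px,z):
    o,d=ray(c,px);return o+d*(z-o[2])/d[2]
def dep(c,px):
    o,d=ray(c,px);return o+d*c['z_map'][int(round(px[1])),int(round(px[0]))]
def save(c,n): cv2.imwrite('pics/'+n,cv2.cvtColor(c['color'],cv2.COLOR_RGB2BGR))
E
python3 - <<'E'
from h import *
for n in ['scene','side','wrist']:
    c=cam(n);save(c,n+'0.png')
    print(n,c['W'].round(3).tolist())
    for t in ['pipette_grip','pipette_shaft','pipette_nose','case','case_home','case_clip','small_pipette_mid','tube_rack','tip_box','well_plate','beaker','jar','marker']:
        for d in robot.spot_point(n,t)[:3]:
            print(t,d['conf'],np.round(d['at']),dep(c,d['at']).round(3))
print(robot.get_obs())
E
```

```text
pics
scene [[-0.886, 0.299, -0.354, 1.072], [0.463, 0.538, -0.704, 0.979], [-0.02, -0.788, -0.615, 0.912], [0.0, 0.0, 0.0, 1.0]]
pipette_grip 0.7 [472. 282.] [0.512 0.639 0.199]
pipette_grip 0.69 [402. 227.] [0.41  0.26  0.022]
pipette_grip 0.68 [357. 238.] [0.58  0.23  0.022]
pipette_shaft 0.87 [417. 226.] [0.353 0.271 0.011]
pipette_shaft 0.78 [484. 273.] [0.312 0.544 0.018]
pipette_shaft 0.56 [366. 252.] [0.584 0.295 0.02 ]
pipette_nose 0.89 [436. 224.] [0.288 0.298 0.014]
pipette_nose 0.81 [370. 260.] [0.586 0.323 0.005]
pipette_nose 0.66 [498. 269.] [0.261 0.553 0.017]
case 0.92 [325. 180.] [ 0.512 -0.14   0.016]
case 0.51 [358. 243.] [0.589 0.253 0.025]
case_home 0.77 [320. 174.] [ 0.507 -0.199  0.005]
case_home 0.57 [357. 244.] [0.594 0.253 0.02 ]
case_clip 0.91 [331. 180.] [ 0.493 -0.118  0.021]
small_pipette_mid 0.68 [354. 174.] [ 0.376 -0.13   0.006]
tube_rack 0.95 [283. 230.] [0.795 0.091 0.042]
tip_box 0.63 [263. 203.] [ 0.803 -0.091  0.039]
well_plate 0.97 [307. 266.] [0.782 0.254 0.015]
beaker 0.75 [304. 143.] [ 0.463 -0.459  0.02 ]
beaker 0.36 [305. 268.] [0.788 0.256 
[... 1589 characters left out ...]
173 0.606 0.384]
{'time': 2.1, 'q': array([ 9.88487010e-01,  5.27519491e-01,  1.43269532e+00,  8.23783667e-06,
        1.18141049e+00, -1.78479581e-01]), 'joint_velocities': array([ 0.00193579, -0.0001343 ,  0.00044727, -0.00041136,  0.00187239,
        0.00093152]), 'joint_torque': array([ 1.21165772e-04, -4.40003943e+01, -1.76980287e+01,  6.34373655e-02,
        5.04505180e-02, -1.04972509e-05]), 'position': array([0.24553498, 0.57472408, 0.2225379 ]), 'tool_rot': array([ 2.00547195e-01,  9.79684042e-01, -1.37443550e-05, -9.59987300e-06]), 'ft_force': array([ 0.16882964, -0.36626703,  0.54458426]), 'moment': array([ 0.01550468,  0.01380682, -0.00807601]), 'grip_width': 0.08732203195433674}
```

View pics/scene0.png

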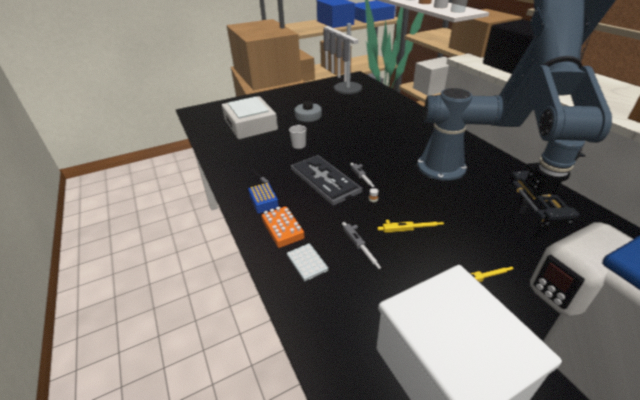

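View pics/side0.png

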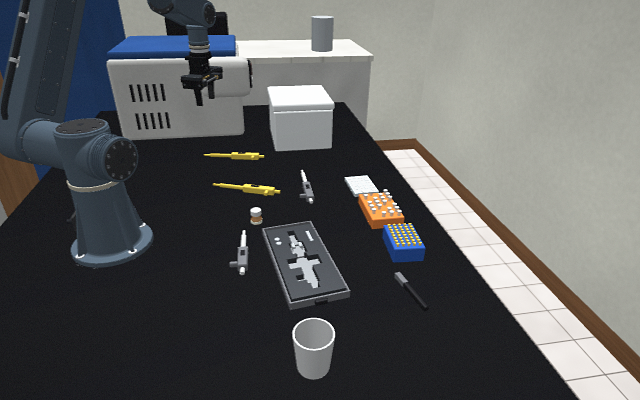

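View pics/wrist0.png

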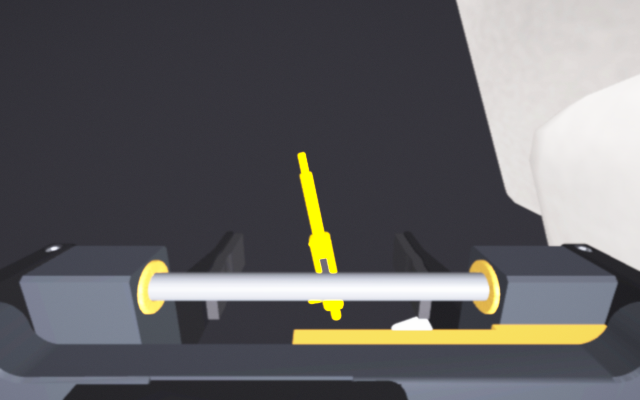

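Run:
```python
import cv2,numpy as np
a=cv2.imread('pics/scene0.png')[130:310,220:540];b=cv2.imread('pics/side0.png')[130:290,190:440]
cv2.imwrite('pics/a.png',cv2.resize(a,None,fx=2.5,fy=2.5,interpolation=2));cv2.imwrite('pics/b.png',cv2.resize(b,None,fx=3,fy=3,interpolation=2))
```

```text
(no output)
```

View pics/a.png

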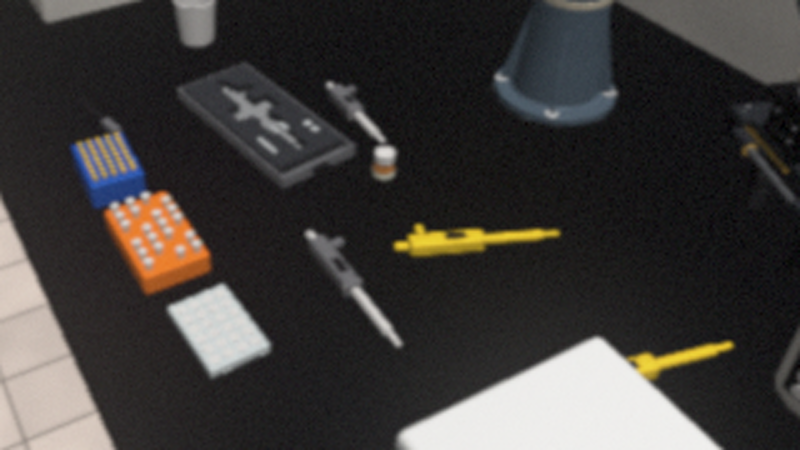

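View pics/b.png

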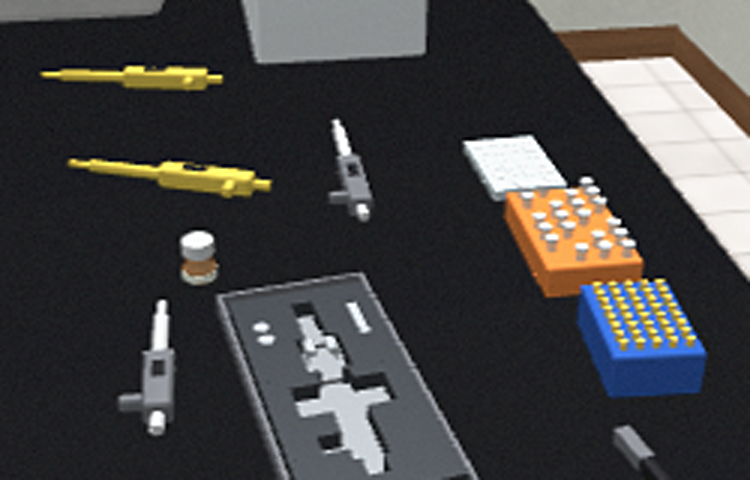

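Candidates in the scene image: yellow pipettes at (402,227) and (490,272), which are not meant; a short grey one at (362,174), beside the case; a longer grey one with a white shaft at (358,243), with its nose at (380,268). I choose the last one. The case cutout's nose end and its hook point the same way as that pipette's. I'll move the wrist camera there for the close check.

Emit:
move_arm --rows '[28,-37,2,0,0,-0.0975,0,28,-37,2,0,0,-0.0975,0,28,-37,2,0,0,-0.0975,0,28,-37,2,0,0,-0.0975,0,28,-37,2,0,0,-0.0975,0,28,-37,2,0,0,-0.0975,0,28,-37,2,0,0,-0.0975,0,28,-37,2,0,0,-0.0975,0,28,-37,2,0,0,-0.0975,0,28,-37,2,0,0,-0.0975,0,28,-37,2,0,0,-0.0975,0,28,-37,2,0,0,-0.0975,0]' --grip_force 15

```text
time: 3.3
position: [0.5825, 0.129, 0.2468]
tool_rot: [0.71, 0.705, 0.0, 0.0]
ft_force: [-0.6, -0.5, -0.6]
grip_width: 0.0867
```

Run:
```python
from h import *
robot.get_obs()
for n in ['wrist']:
    c=cam(n);save(c,n+'1.png');np.savez('w1.npz',**{k:c[k] for k in c})
    for t in ['pipette_grip','pipette_shaft','pipette_nose']:
        for d in robot.spot_point(n,t)[:3]:
            print(t,d['conf'],np.round(d['at']),dep(c,d['at']).round(4),onz(c,d['at'],.012 if 'grip' in t else .012).round(4))
o=robot.get_obs();print(o['time'],o['position'],o['tool_rot'],o['q'])
```

```text
pipette_grip 0.94 [156.  73.] [0.3945 0.247  0.0237] [0.3888 0.2481 0.012 ]
pipette_grip 0.65 [314.  92.] [0.5788 0.2247 0.0249] [0.5786 0.2252 0.012 ]
pipette_shaft 0.92 [116.  58.] [0.349  0.2644 0.0197] [0.3443 0.2655 0.012 ]
pipette_shaft 0.69 [316.  46.] [0.5817 0.2755 0.02  ] [0.5817 0.2769 0.012 ]
pipette_nose 0.73 [61. 37.] [0.2887 0.2871 0.0174] [0.2847 0.2882 0.012 ]
3.5 [0.58178608 0.12977025 0.2462596 ] [ 7.08850493e-01  7.05358601e-01 -9.40481304e-05 -4.61982676e-04] [3.18680704e-02 4.62625834e-01 1.48016882e+00 5.87013215e-04
 1.19956608e+00 3.65932013e-02]
```

View pics/wrist1.png

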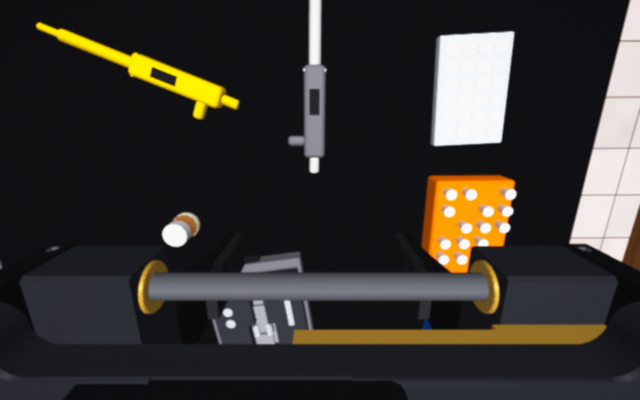

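The wrist view shows the grey pipette's handle at (314,110), button at (314,165), hook at (296,141) and white shaft running off the top; the case is at (265,310), behind the fingers. The yellow one at (175,80) and the jar at (182,230) sit apart. Next: measure the pipette axis and the case from depth.

Run:
```python
from h import *
c=dict(np.load('w1.npz'));K=c['camera_matrix'];z=c['z_map'];W=c['W']
u,v=np.meshgrid(np.arange(640),np.arange(400));P=np.stack([(u-K[0,2])/K[0,0]*z,(v-K[1,2])/K[1,1]*z,z],-1)@W[:3,:3].T+W[:3,3]
m=(z>0)&(abs(P[...,0]-.58)<.06)&(P[...,1]>.12)&(P[...,1]<.36)&(P[...,2]>.008)&(P[...,2]<.04)
m&=(v<200)
print('bench z',np.median(P[...,2][(u>330)&(u<400)&(v<200)&(z>0)]))
for y in np.arange(.13,.34,.01):
    k=m&(abs(P[...,1]-y)<.003)&(P[...,2]>.013)
    if k.sum(): print(y.round(3),P[k][:,0].min().round(4),P[k][:,0].max().round(4),np.percentile(P[k][:,2],90).round(4))
print('col314',[ (r,P[r,314].round(3).tolist()) for r in range(140,180,3)])
```

```text
bench z -0.0003472532322579547
0.13 0.5726 0.5831 0.0181
0.14 0.5727 0.5832 0.0179
0.15 0.5654 0.5909 0.0239
0.16 0.5492 0.5909 0.0243
0.17 0.547 0.5909 0.024
0.18 0.566 0.5909 0.0247
0.19 0.5662 0.5909 0.0244
0.2 0.5664 0.5909 0.0248
0.21 0.5666 0.5922 0.0249
0.22 0.5668 0.5922 0.0248
0.23 0.567 0.5922 0.0247
0.24 0.5672 0.5922 0.0247
0.25 0.5675 0.5922 0.0245
0.26 0.5733 0.5864 0.0191
0.27 0.5735 0.5864 0.0193
0.28 0.5736 0.5865 0.0192
0.29 0.575 0.5865 0.0189
0.3 0.5739 0.5877 0.0188
0.31 0.5741 0.5866 0.019
0.32 0.5754 0.5878 0.0188
col314 [(140, [0.578, 0.169, 0.022]), (143, [0.578, 0.165, 0.022]), (146, [0.578, 0.162, 0.025]), (149, [0.578, 0.158, 0.023]), (152, [0.578, 0.154, 0.023]), (155, [0.578, 0.15, 0.024]), (158, [0.578, 0.145, 0.017]), (161, [0.578, 0.142, 0.018]), (164, [0.578, 0.138, 0.018]), (167, [0.578, 0.134, 0.017]), (170, [0.578, 0.13, 0.018]), (173, [0.578, 0.122, -0.0]), (176, [0.578, 0.118, -0.001]), (179, [0.578, 0.114, 0.001])]
```

Run:
```python
from h import *
a=cv2.imread('pics/wrist1.png')[0:190,230:400];cv2.imwrite('pics/crop1.png',cv2.resize(a,None,fx=3,fy=3,interpolation=2))
c=cam('scene');K=c['camera_matrix'];z=c['z_map'];W=c['W']
u,v=np.meshgrid(np.arange(640),np.arange(400));P=np.stack([(u-K[0,2])/K[0,0]*z,(v-K[1,2])/K[1,1]*z,z],-1)@W[:3,:3].T+W[:3,3]
# long pipette nose tip end
m=(z>0)&(abs(P[...,0]-.58)<.08)&(P[...,1]>.1)&(P[...,1]<.4)&(P[...,2]>.008)&(P[...,2]<.04)&(c['color'].min(2)>60)
q=P[m];print(len(q));i=q[:,1].argmax();j=q[:,1].argmin();print(q[i],q[j])
for t in ['pipette_nose','case','case_home','case_clip']:
    for d in robot.spot_point('scene',t)[:3]: print(t,d['conf'],np.round(d['at']),onz(c,d['at'],.02))
```

```text
309
[0.58180226 0.36775178 0.01606265] [0.58185962 0.12980849 0.01456594]
pipette_nose 0.95 [436. 222.] [0.28483153 0.29424731 0.02      ]
pipette_nose 0.7 [371. 260.] [0.59062518 0.33344147 0.02      ]
pipette_nose 0.58 [501. 270.] [0.25649816 0.56139321 0.02      ]
case 0.94 [327. 183.] [ 0.51807685 -0.11049984  0.02      ]
case 0.36 [307. 267.] [0.78362444 0.26203715 0.02      ]
case 0.21 [366. 249.] [0.57761083 0.28685678 0.02      ]
case_home 0.81 [321. 173.] [ 0.50575545 -0.18409611  0.02      ]
case_clip 0.56 [332. 178.] [ 0.48168283 -0.12964797  0.02      ]
case_clip 0.17 [300. 145.] [ 0.48744815 -0.44820161  0.02      ]
case_clip 0.16 [324. 180.] [ 0.51724043 -0.13290528  0.02      ]
```

View pics/crop1.png

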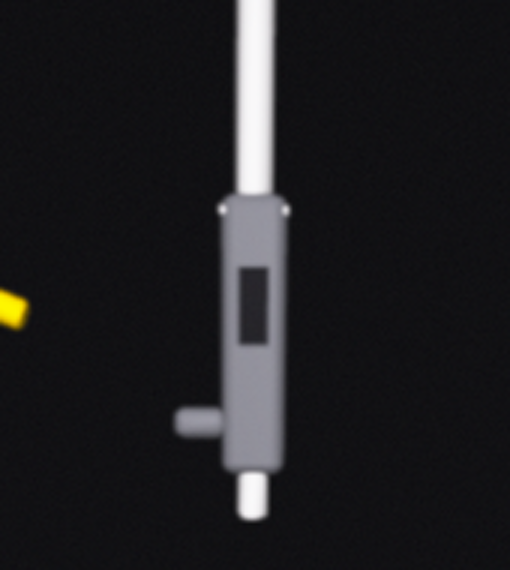

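The pipette is 238 mm long, handle 25.5 mm wide, top at 24.5 mm, and grey, so it is the full-size one. Its grip is at about (0.5795, 0.228), its nose points +y and its hook -x. Before grasping I'll look closely at the case.

Emit:
move_arm --rows '[-9,-44,9,0,0,0,0,-9,-44,9,0,0,0,0,-9,-44,9,0,0,0,0,-9,-44,9,0,0,0,0,-9,-44,9,0,0,0,0,-9,-44,9,0,0,0,0,-9,-44,9,0,0,0,0,-9,-44,9,0,0,0,0,-9,-44,9,0,0,0,0,0,0,0,0,0,0,0]'

```text
time: 4.75
position: [0.5005, -0.2702, 0.329]
tool_rot: [0.71, 0.705, -0.001, 0.003]
ft_force: [-1.0, 0.1, -0.2]
grip_width: 0.0868
```

Run:
```python
from h import *
robot.get_obs()
for n in ['wrist']:
    c=cam(n);save(c,n+'2.png');np.savez('w2.npz',**{k:c[k] for k in c})
    for t in ['case','case_home','case_clip']:
        for d in robot.spot_point(n,t)[:2]:
            print(t,d['conf'],np.round(d['at']),dep(c,d['at']).round(4),onz(c,d['at'],.02).round(4))
o=robot.get_obs();print(o['time'],o['position'],o['tool_rot'],o['ft_force'])
```

```text
case_clip 0.58 [508.  73.] [ 0.7561 -0.1514  0.0517] [ 0.7745 -0.1487  0.02  ]
4.95 [ 0.50045985 -0.26333635  0.32717192] [ 7.07535131e-01  7.06677660e-01  2.22483449e-04 -8.20765704e-04] [-0.03071796  0.98155153 -0.03938029]
```

View pics/wrist2.png

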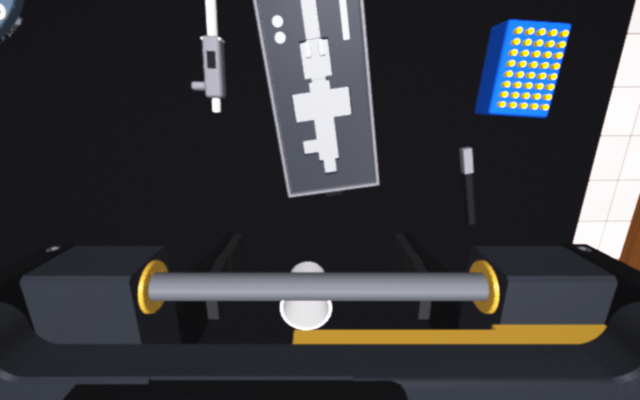

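Emit:
move_arm --rows '[0,30,5,0,0,0,0,0,40,5,0,0,0,0,0,15,0,0,0,0,0,0,0,0,0,0,0,0,0,0,0,0,0,0,0,0,0,0,0,0,0,0]'

```text
time: 5.55
position: [0.5008, -0.181, 0.3373]
tool_rot: [0.708, 0.706, -0.0, 0.0]
ft_force: [0.2, -0.5, -0.4]
grip_width: 0.087
```

Run:
```python
from h import *
for i in range(3):
    o=robot.get_obs();print(o['time'],o['position'],o['tool_rot'])
    c=cam('wrist')
save(c,'wrist3.png');np.savez('w3.npz',**{k:c[k] for k in c})
o=robot.get_obs();print(o['time'],o['position'],o['tool_rot'],o['ft_force'])
for t in ['case','case_home','case_clip']:
        for d in robot.spot_point('wrist',t)[:2]:
            print(t,d['conf'],np.round(d['at']),dep(c,d['at']).round(4),onz(c,d['at'],.02).round(4))
K=c['camera_matrix'];z=c['z_map'];W=c['W']
u,v=np.meshgrid(np.arange(640),np.arange(400));P=np.stack([(u-K[0,2])/K[0,0]*z,(v-K[1,2])/K[1,1]*z,z],-1)@W[:3,:3].T+W[:3,3]
print(np.median(P[100:200,100:150,2]))
# ortho map at z=0.02-0.024 by plane projection: pixels per mm =2
xs=np.arange(.38,.62,.0005);ys=np.arange(.05,-.33,-.0005)
X,Y=np.meshgrid(xs,ys)
def ortho(zp):
    Q=np.stack([X,Y,np.full_like(X,zp)],-1)-W[:3,3];Q=Q@W[:3,:3]
    return cv2.remap(c['color'],(Q[...,0]/Q[...,2]*K[0,0]+K[0,2]).astype('f'),(Q[...,1]/Q[...,2]*K[1,1]+K[1,2]).astype('f'),cv2.INTER_CUBIC)
cv2.imwrite('pics/ortho3.png',cv2.cvtColor(ortho(.024),4)[160:760])
```

```text
5.55 [ 0.50077619 -0.18095471  0.33730967] [ 7.08185318e-01  7.06026525e-01 -2.67090243e-04  1.74350944e-04]
5.6 [ 0.50070324 -0.18119031  0.33723815] [ 7.08403475e-01  7.05807668e-01 -2.28294496e-04  3.02591081e-05]
5.65 [ 0.50060282 -0.18130044  0.33723088] [ 7.08552912e-01  7.05657659e-01 -1.92903284e-04 -4.94473293e-05]
5.7 [ 0.50055904 -0.18131452  0.33725668] [ 7.08631373e-01  7.05578875e-01 -1.51177379e-04 -7.99535887e-05] [-0.74512098 -0.1825311   0.79488049]
-0.00037211131398481867
```

View pics/wrist3.png

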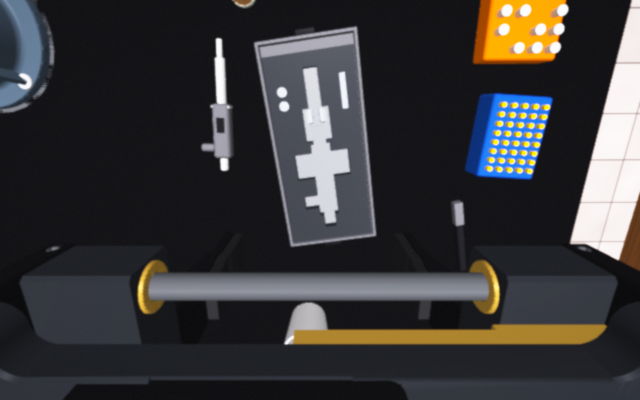

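The whole case shows: outer corners at about (255,42), (357,27), (375,236), (290,245), nose end of the cutout at the top (311,68). The light strip at the nose end means the insert is shifted to the case's -x.

Run:
```python
from h import *
c=dict(np.load('w3.npz'));K=c['camera_matrix'];z=c['z_map'];W=c['W'];im=c['color']
u,v=np.meshgrid(np.arange(640),np.arange(400));P=np.stack([(u-K[0,2])/K[0,0]*z,(v-K[1,2])/K[1,1]*z,z],-1)@W[:3,:3].T+W[:3,3]
# case region by height
m=(z>0)&(P[...,2]>.012)&(P[...,2]<.032)&(u>240)&(u<390)&(v<245)&(v>20)
m=cv2.morphologyEx(m.astype('u1'),cv2.MORPH_CLOSE,np.ones((9,9)))
n,l,s,ct=cv2.connectedComponentsWithStats(m);k=1+s[1:,4].argmax()
q=P[(l==k)&(P[...,2]>.015)][:,:2].astype('f')
(cx,cy),(w,h),a=cv2.minAreaRect(q*1000);print('rect mm',cx,cy,w,h,a)
ca=np.deg2rad(a if w>h else a+90); 
if np.sin(ca)<0: ca+=np.pi
print('yaw deg',np.rad2deg(ca))
e=np.array([np.cos(ca),np.sin(ca)]);f=np.array([-e[1],e[0]])
# ortho in case frame at plane z
xs=np.arange(-.17,.17,.0005)
def ortho(zp):
    X,Y=np.meshgrid(xs,np.arange(.085,-.085,-.0005))
    G=np.array([cx,cy])/1000+X[...,None]*e+Y[...,None]*f
    Q=np.concatenate([G,np.full_like(X,zp)[...,None]],-1)-W[:3,3];Q=Q@W[:3,:3]
    mp=((Q[...,0]/Q[...,2]*K[0,0]+K[0,2]).astype('f'),(Q[...,1]/Q[...,2]*K[1,1]+K[1,2]).astype('f'))
    return cv2.remap(im,*mp,cv2.INTER_CUBIC)
A=ortho(.024);
cv2.imwrite('pics/o3.png',cv2.cvtColor(A,4))
B=ortho(.008)
cv2.imwrite('pics/o3b.png',cv2.cvtColor(B,4))
# profile along x on centre line with heights in case frame
d=P[...,:2]-np.array([cx,cy])/1000;cxx=d@e;cyy=d@f
for x in np.arange(-.165,.166,.005):
    k=(abs(cxx-x)<.0025)&(abs(cyy)<.004);k2=(abs(cxx-x)<.0025)&(abs(cyy+.05)<.006)
    print('%.3f'%x,np.median(P[k][:,2]).round(4) if k.any() else None,np.median(P[k2][:,2]).round(4) if k2.any() else None)
```

```text
rect mm 504.6116638183594 -162.61819458007812 146.23605346679688 337.0303039550781 7.72952938079834
yaw deg 97.72952938079834
-0.165 0.0157 None
-0.160 0.0184 0.0194
-0.155 0.0182 0.0183
-0.150 0.0232 0.0237
-0.145 0.0235 0.0237
-0.140 0.0229 0.0238
-0.135 0.0233 0.0233
-0.130 0.014 0.0233
-0.125 0.0072 0.0241
-0.120 0.0074 0.0237
-0.115 0.0075 0.0233
-0.110 0.0078 0.0235
-0.105 0.0071 0.0238
-0.100 0.0076 0.0237
-0.095 0.0079 0.0233
-0.090 0.0075 0.0239
-0.085 0.0072 0.0235
-0.080 0.0081 0.0236
-0.075 0.0075 0.0234
-0.070 0.008 0.0234
-0.065 0.0077 0.0235
-0.060 0.0074 0.0237
-0.055 0.0079 0.0237
-0.050 0.0074 0.0236
-0.045 0.008 0.0239
-0.040 0.0078 0.0241
-0.035 0.0078 0.0239
-0.030 0.0077 0.0237
-0.025 0.008 0.0236
-0.020 0.0072 0.0232
-0.015 0.0074 0.3687
-0.010 0.0077 0.4141
-0.005 0.0076 0.4488
0.000 0.0074 0.4421
0.005 0.4435 0.43
0.010 0.4463 0.426
0.015 0.4227 0.4226
0.020 0.0122 0.0238
0.025 0.0126 0.0237
0.030 0.013 0.0236
0.035 0.008 0.0241
0.040 0.0076 0.0235
0.045 0.0074 0.0233
0.050 0.0076 0.0239
0.055 0.0075 0.0239
0.060 0.008 0.0241
0.065 0.0127 0.0241
0.070 0.0127 0.0242
0.075 0.0125 0.0239
0.080 0.0127 0.0245
0.085 0.0095 0.0237
0.090 0.0077 0.0241
0.095 0.0079 0.024
0.100 0.0077 0.0243
0.105 0.0075 0.024
0.110 0.0075 0.0237
0.115 0.008 0.0236
0.120 0.0234 0.0239
0.125 0.0235 0.0239
0.130 0.0236 0.0238
0.135 0.0238 0.0237
0.140 0.0043 0.0049
0.145 0.0037 0.0038
0.150 0.0036 0.0036
0.155 0.0103 0.0096
0.160 0.0172 0.02
0.165 0.0157 -0.0003
```

View pics/o3.png

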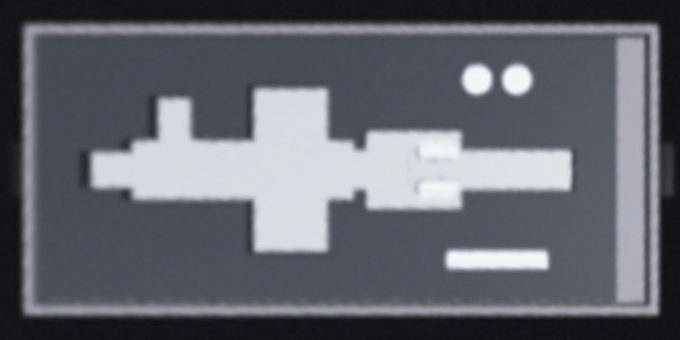

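View pics/o3b.png

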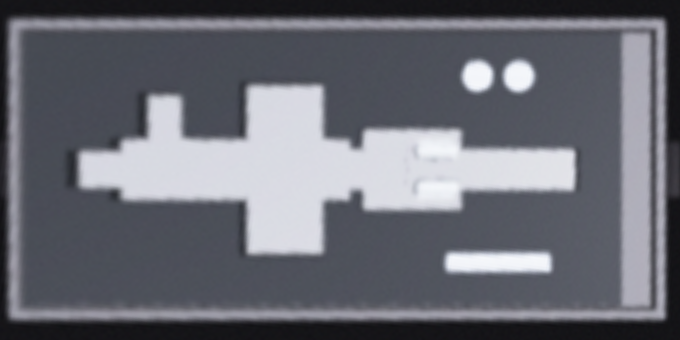

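The cutout's bay centre and its two ends agree: home is at about x -0.026 in the case frame (insert shifted about -6 mm), and case yaw is 97.7°. Home in the world is about (0.508, -0.189). I'll go and grasp now.

Emit:
move_arm --rows '[8,41,-25,0,0,-0.0015,0,8,41,-25,0,0,-0.0015,0,8,41,-25,0,0,-0.0015,0,8,41,-25,0,0,-0.0015,0,8,41,-25,0,0,-0.0015,0,8,41,-25,0,0,-0.0015,0,8,41,-25,0,0,-0.0015,0,8,41,-25,0,0,-0.0015,0,8,41,-25,0,0,-0.0015,0,7,40,-25,0,0,-0.0015,0,0,0,0,0,0,0,0,0,0,0,0,0,0,0]'

```text
time: 7.05
position: [0.5791, 0.2291, 0.0865]
tool_rot: [0.713, 0.701, -0.001, -0.0]
ft_force: [-0.7, 0.1, 0.1]
grip_width: 0.0872
```

Run:
```python
from h import *
c=cam('wrist');c=cam('wrist');save(c,'wrist4.png')
o=robot.get_obs();print(o['time'],o['position'],o['tool_rot'],o['ft_force'])
K=c['camera_matrix'];z=c['z_map'];W=c['W']
u,v=np.meshgrid(np.arange(640),np.arange(400));P=np.stack([(u-K[0,2])/K[0,0]*z,(v-K[1,2])/K[1,1]*z,z],-1)@W[:3,:3].T+W[:3,3]
m=(z>0)&(abs(P[...,0]-.58)<.04)&(P[...,2]>.012)&(P[...,2]<.03)&(v<230)
for y in np.arange(.2,.39,.01):
    k=m&(abs(P[...,1]-y)<.002)
    if k.sum()>5: print(y.round(3),P[k][:,0].min().round(4),P[k][:,0].max().round(4),P[k][:,0].mean().round(4),P[k][:,2].max().round(4))
k=m;print(P[k][:,1].max())
```

```text
7.15 [0.5800604  0.22772256 0.08814851] [7.13735330e-01 7.00415360e-01 2.24490216e-04 3.89502405e-04] [ 0.27074088  0.22661406 -0.12236958]
0.22 0.5663 0.5921 0.5791 0.0258
0.23 0.5667 0.5921 0.5792 0.0253
0.24 0.567 0.5922 0.5796 0.0254
0.25 0.5667 0.593 0.5799 0.0249
0.26 0.5737 0.5862 0.58 0.0198
0.27 0.574 0.5871 0.5805 0.0198
0.28 0.5734 0.5872 0.5802 0.0198
0.29 0.5736 0.5873 0.5805 0.0195
0.3 0.5739 0.5874 0.5811 0.02
0.31 0.5742 0.5875 0.5809 0.0194
0.32 0.5745 0.5876 0.5811 0.0199
0.33 0.5747 0.5877 0.5812 0.0199
0.34 0.575 0.5878 0.5813 0.02
0.35 0.5781 0.5851 0.5815 0.0167
0.36 0.5783 0.5852 0.5818 0.0173
0.3661470638165823
```

View pics/wrist4.png

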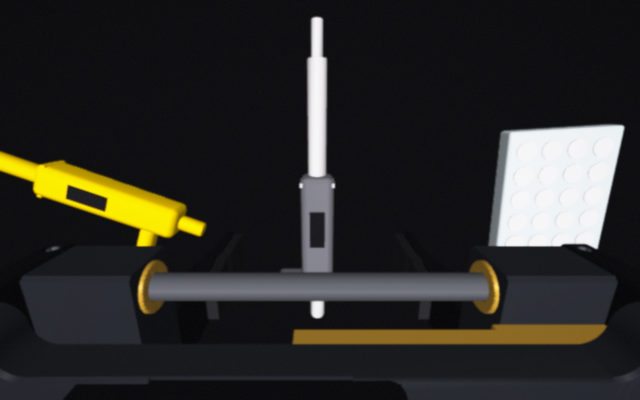

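The pipette lies centred between the open fingers: handle at (317,225), nose tip at (317,20), no obstacle in the jaw path. Descending and closing.

Emit:
move_arm --rows '[0,0,-40,0,0,0,0,0,0,-30,0,0,0,0,0,0,-14,0,0,0,0,0,0,0,0,0,0,0,0,0,0,0,0,0,0.4,0,0,0,0,0,0,1,0,0,0,0,0,0,1,0,0,0,0,0,0,1,0,0,0,0,0,0,1,0,0,0,0,0,0,1]' --grip_force 25

```text
time: 8.15
position: [0.5796, 0.2289, 0.0038]
tool_rot: [0.713, 0.701, 0.0, 0.0]
ft_force: [-0.3, 0.1, 1.2]
grip_width: 0.0469
```

Emit:
move_arm --rows '[0,0,0,0,0,0,1,0,0,0,0,0,0,1,0,0,0,0,0,0,1,0,0,0,0,0,0,1,0,0,0,0,0,0,1]'

```text
time: 8.65
position: [0.5793, 0.2287, 0.0035]
tool_rot: [0.713, 0.701, -0.0, -0.0]
ft_force: [-1.2, 0.8, 0.6]
grip_width: 0.0258
```

Emit:
move_arm --rows '[0,0,0,0,0,0,1,0,0,10,0,0,0,1,0,0,25,0,0,0,1,0,0,25,0,0,0,1,0,0,20,0,0,0,1,0,0,0,0,0,0,1,0,0,0,0,0,0,1]'

```text
time: 9.35
position: [0.5796, 0.2287, 0.0839]
tool_rot: [0.713, 0.701, 0.0, 0.0]
ft_force: [-0.2, 0.2, -1.4]
grip_width: 0.0259
```

```bash
cat > pip.py <<'E'
from h import *
def held(name):
    c=cam('wrist');c=cam('wrist');save(c,name)
    o=robot.get_obs();print(o['time'],o['position'].round(4),o['tool_rot'].round(4),o['ft_force'].round(1),o['grip_width'].round(4))
    K=c['camera_matrix'];z=c['z_map'];T=np.array(c['tool_from_camera'])
    u,v=np.meshgrid(np.arange(640),np.arange(400));P=np.stack([(u-K[0,2])/K[0,0]*z,(v-K[1,2])/K[1,1]*z,z],-1)@T[:3,:3].T+T[:3,3]
    m=(z>0)&(abs(P[...,1])<.02)&(abs(P[...,2]+.012)<.03)&(v<235)&(P[...,0]<.15)&(c['color'].min(2)>50)
    for x in np.arange(.01,.15,.01):
        k=m&(abs(P[...,0]-x)<.003)
        if k.sum()>5: print(x.round(3),'y',P[k][:,1].min().round(4),P[k][:,1].max().round(4),'ztop',np.percentile(P[k][:,2],5).round(4))
    print('tip x',np.percentile(P[m][:,0],99.8))
    return c
E
python3 -c "from pip import *;held('wrist5.png')"
```

```text
Traceback (most recent call last):
  File "pip.py", line 4, in held
    o=robot.get_obs();print(o['time'],o['position'].round(4),o['tool_rot'].round(4),o['ft_force'].round(1),o['grip_width'].round(4))
                                                                                                           ^^^^^^^^^^^^^^^^^^^^^
AttributeError: 'float' object has no attribute 'round'
```

View pics/wrist5.png

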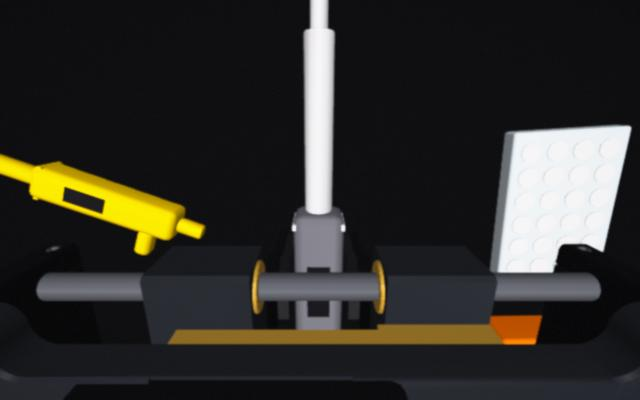

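```bash
sed -i "s/o\['grip_width'\].round(4)/o['grip_width']/" pip.py; mv pip.py held.py; python3 -c "from held import *;held('wrist5.png')"
```

```text
9.55 [0.5785 0.2285 0.0821] [ 0.7135  0.7007 -0.0012 -0.0008] [-0.3 -0.5 -1.3] 0.02591017052046608
0.02 y -0.0125 0.0141 ztop -0.0209
0.03 y -0.0085 0.0099 ztop -0.0157
0.04 y -0.0056 0.0079 ztop -0.0156
0.05 y -0.0061 0.0077 ztop -0.0155
0.06 y -0.0059 0.0076 ztop -0.0156
0.07 y -0.0058 0.008 ztop -0.0158
0.08 y -0.0056 0.0078 ztop -0.0158
0.09 y -0.006 0.0077 ztop -0.0157
0.1 y -0.0059 0.008 ztop -0.0157
0.11 y -0.0058 0.0078 ztop -0.0157
0.12 y -0.003 0.0051 ztop -0.0131
tip x 0.12359343616222077
```

The pipette is held level and centred; the camera's sideways bias is about 1 mm. The view shows the white shaft straight ahead at column 319 and nothing touching it. Moving over the case with a +0.154 rad turn.

Emit:
move_arm --rows '[-3,-15,2,0,0,0.01,1,-6,-33,2,0,0,0.014,1,-7,-40,2,0,0,0.015,1,-7,-42,2,0,0,0.015,1,-7,-42,0,0,0,0.015,1,-7,-42,0,0,0,0.015,1,-7,-42,0,0,0,0.015,1,-7,-42,0,0,0,0.015,1,-7,-42,0,0,0,0.015,1,-7,-40,0,0,0,0.015,1,-6,-27,0,0,0,0.01,1,-1,-10,0,0,0,0,1]'

```text
time: 10.75
position: [0.5069, -0.1911, 0.0908]
tool_rot: [0.659, 0.752, -0.0, -0.0]
ft_force: [0.3, -0.2, -0.7]
grip_width: 0.0262
```

Emit:
move_arm --rows '[0,0,0,0,0,0,1,0,0,0,0,0,0,1,0,0,0,0,0,0,1]'

```text
time: 11.05
position: [0.5074, -0.1865, 0.0913]
tool_rot: [0.657, 0.754, 0.0, -0.001]
ft_force: [0.3, 0.2, -1.2]
grip_width: 0.0258
```

Run:
```python
from held import *
c=held('wrist6.png')
W=c['W'];K=c['camera_matrix']
o=robot.get_obs();R=Ro.from_quat(o['tool_rot']).as_matrix();print('yaw',np.rad2deg(np.arctan2(R[1,0],R[0,0])))
# ortho in previously found case frame
ca=np.deg2rad(97.73);e=np.array([np.cos(ca),np.sin(ca)]);f=np.array([-e[1],e[0]])
X,Y=np.meshgrid(np.arange(-.04,.17,.0003),np.arange(.08,-.08,-.0003))
G=np.array([.5046,-.1626])+X[...,None]*e+Y[...,None]*f
Q=np.concatenate([G,np.full_like(X,.024)[...,None]],-1)-W[:3,3];Q=Q@W[:3,:3]
A=cv2.remap(c['color'],(Q[...,0]/Q[...,2]*K[0,0]+K[0,2]).astype('f'),(Q[...,1]/Q[...,2]*K[1,1]+K[1,2]).astype('f'),cv2.INTER_CUBIC)
cv2.imwrite('pics/o6.png',cv2.cvtColor(A,4));np.savez('w6.npz',**c)
```

```text
11.15 [ 0.5076 -0.1867  0.0915] [ 6.567e-01  7.542e-01  0.000e+00 -3.000e-04] [ 0.6 -0.4 -1.1] 0.026066218632931376
0.02 y -0.0122 0.0142 ztop -0.0209
0.03 y -0.0081 0.0102 ztop -0.016
0.04 y -0.0055 0.008 ztop -0.0156
0.05 y -0.006 0.0078 ztop -0.0157
0.06 y -0.0058 0.0077 ztop -0.0157
0.07 y -0.0057 0.0081 ztop -0.0157
0.08 y -0.0056 0.0079 ztop -0.0157
0.09 y -0.0059 0.0077 ztop -0.0159
0.1 y -0.0058 0.0081 ztop -0.0157
0.11 y -0.0057 0.0079 ztop -0.0157
0.12 y -0.0029 0.0051 ztop -0.0131
tip x 0.12342490707852308
yaw 97.90729721307576
```

View pics/wrist6.png

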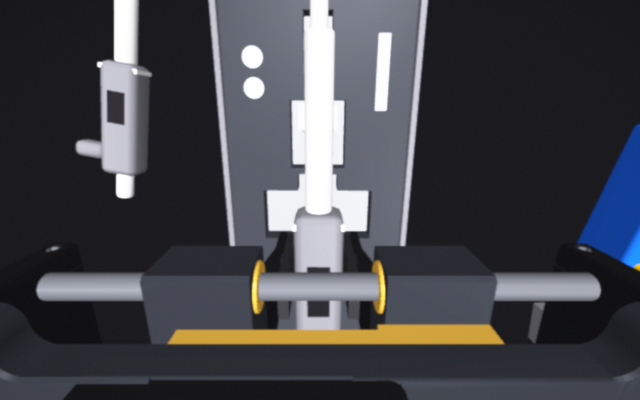

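View pics/o6.png

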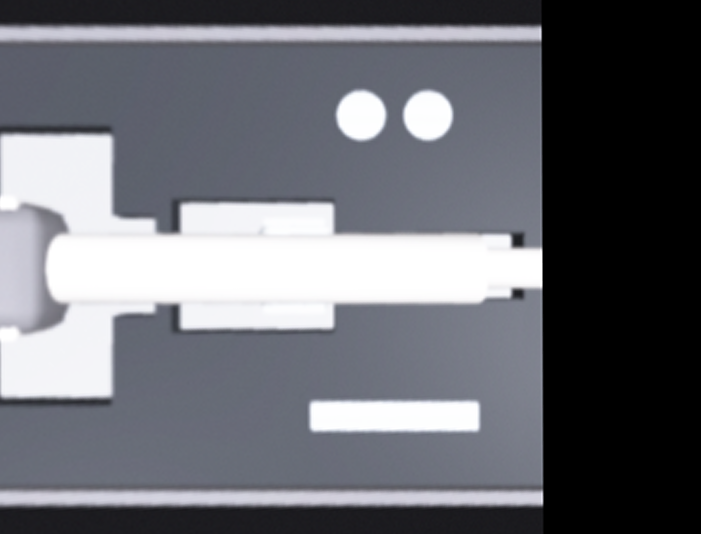

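Run:
```python
from h import *
c=dict(np.load('w6.npz'));K=c['camera_matrix'];z=c['z_map'];T=c['tool_from_camera']
u,v=np.meshgrid(np.arange(640),np.arange(400));P=np.stack([(u-K[0,2])/K[0,0]*z,(v-K[1,2])/K[1,1]*z,z],-1)@T[:3,:3].T+T[:3,3]
col=P[:260,319]
for r in range(0,250,1):
    if r<40 or 195<r<240: print(r,col[r].round(4)[[0,2]],end=' ')
```

```text
0 [ 0.1237 -0.0105] 1 [ 0.0798 -0.1618] 2 [ 0.1227 -0.0116] 3 [ 0.1219 -0.0131] 4 [ 0.1218 -0.0121] 5 [ 0.1211 -0.0133] 6 [ 0.1213 -0.0111] 7 [ 0.1203 -0.0134] 8 [ 0.12   -0.0131] 9 [ 0.1201 -0.0112] 10 [ 0.1197 -0.0113] 11 [ 0.1188 -0.0134] 12 [ 0.119  -0.0113] 13 [ 0.1184 -0.0119] 14 [ 0.1177 -0.0132] 15 [ 0.1173 -0.0133] 16 [ 0.1169 -0.0132] 17 [ 0.1167 -0.0124] 18 [ 0.1165 -0.0117] 19 [ 0.1158 -0.0131] 20 [ 0.1153 -0.0137] 21 [ 0.1154 -0.0116] 22 [ 0.1149 -0.012 ] 23 [ 0.1147 -0.0111] 24 [ 0.1143 -0.0113] 25 [ 0.1137 -0.0125] 26 [ 0.1131 -0.013 ] 27 [ 0.113  -0.0119] 28 [ 0.1118 -0.0158] 29 [ 0.1116 -0.0149] 30 [ 0.1109 -0.0163] 31 [ 0.1107 -0.0155] 32 [ 0.1106 -0.0141] 33 [ 0.1099 -0.0156] 34 [ 0.1097 -0.0147] 35 [ 0.1091 -0.0156] 36 [ 0.1089 -0.0146] 37 [ 0.1084 -0.0152] 38 [ 0.1078 -0.0162] 39 [ 0.1074 -0.0163] 196 [ 0.037  -0.0151] 197 [ 0.0364 -0.0152] 198 [ 0.0361 -0.0158] 199 [ 0.0352 -0.0146] 200 [ 0.0351 -0.016 ] 201 [ 0.0343 -0.0149] 202 [ 0.0336 -0.0146] 203 [ 0.033  -0.0142] 204 [ 0.0325 -0.0143] 205 [ 0.0323 -0.0153] 206 [ 0.0315 -0.0146] 207 [ 0.0798 -0.1618] 208 [ 0.0308 -0.0155] 209 [ 0.0302 -0.0154] 210 [ 0.0297 -0.0155] 211 [ 0.0295 -0.0165] 212 [ 0.0285 -0.015 ] 213 [ 0.028  -0.0151] 214 [ 0.027  -0.0139] 215 [ 0.0271 -0.0156] 216 [ 0.0269 -0.0166] 217 [ 0.0265 -0.0171] 218 [ 0.0263 -0.0179] 219 [ 0.0259 -0.0184] 220 [ 0.0256 -0.019 ] 221 [ 0.025  -0.0188] 222 [ 0.0248 -0.0195] 223 [ 0.0241 -0.0191] 224 [ 0.0235 -0.0189] 225 [ 0.0236 -0.0206] 226 [ 0.0227 -0.0197] 227 [ 0.0225 -0.0204] 228 [ 0.0219 -0.0203] 229 [ 0.0216 -0.0208] 230 [ 0.0209 -0.0204] 231 [ 0.0201 -0.0198] 232 [ 0.0198 -0.0205] 233 [ 0.0194 -0.0207] 234 [ 0.0187 -0.0204] 235 [ 0.0181 -0.0202] 236 [ 0.0171 -0.0193] 237 [ 0.0174 -0.0211] 238 [ 0.0167 -0.0208] 239 [ 0.0161 -0.0206]
```

Comparing pipette and cutout in the same picture, the pipette needs only about +0.6 mm along and +1.1 mm across. Correcting, then descending to just above the insert.

Emit:
move_arm --rows '[-1.2,0.5,-15,0,0,-0.002,1,0,0,-20,0,0,0,1,0,0,-15,0,0,0,1,0,0,-7,0,0,0,1,0,0,0,0,0,0,1,0,0,0,0,0,0,1,0,0,0,0,0,0,1]'

```text
time: 11.85
position: [0.507, -0.1879, 0.0353]
tool_rot: [0.658, 0.753, 0.0, 0.001]
ft_force: [0.5, -0.2, -1.5]
grip_width: 0.0257
```

Run:
```python
from h import *
c=cam('wrist');c=cam('wrist');save(c,'wrist7.png')
o=robot.get_obs();print(o['time'],o['position'].round(4),o['tool_rot'].round(4),o['ft_force'].round(1))
R=Ro.from_quat(o['tool_rot']).as_matrix();print('yaw',np.rad2deg(np.arctan2(R[1,0],R[0,0])))
W=c['W'];K=c['camera_matrix']
ca=np.deg2rad(97.73);e=np.array([np.cos(ca),np.sin(ca)]);f=np.array([-e[1],e[0]])
X,Y=np.meshgrid(np.arange(-.04,.17,.0003),np.arange(.08,-.08,-.0003))
G=np.array([.5046,-.1626])+X[...,None]*e+Y[...,None]*f
Q=np.concatenate([G,np.full_like(X,.024)[...,None]],-1)-W[:3,3];Q=Q@W[:3,:3]
A=cv2.remap(c['color'],(Q[...,0]/Q[...,2]*K[0,0]+K[0,2]).astype('f'),(Q[...,1]/Q[...,2]*K[1,1]+K[1,2]).astype('f'),cv2.INTER_CUBIC)
cv2.imwrite('pics/o7.png',cv2.cvtColor(A,4))
```

```text
11.95 [ 0.5068 -0.188   0.0353] [6.582e-01 7.529e-01 1.000e-04 7.000e-04] [-0.8 -0.1 -1.1]
yaw 97.68162297015986
```

View pics/o7.png

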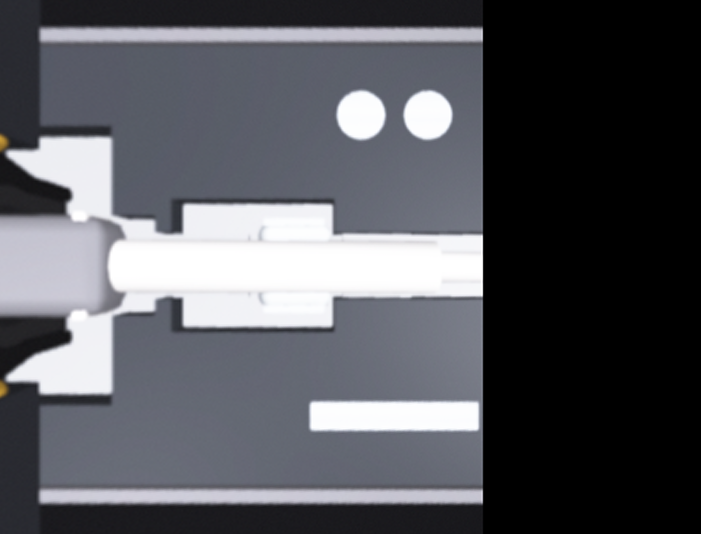

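View pics/wrist7.png

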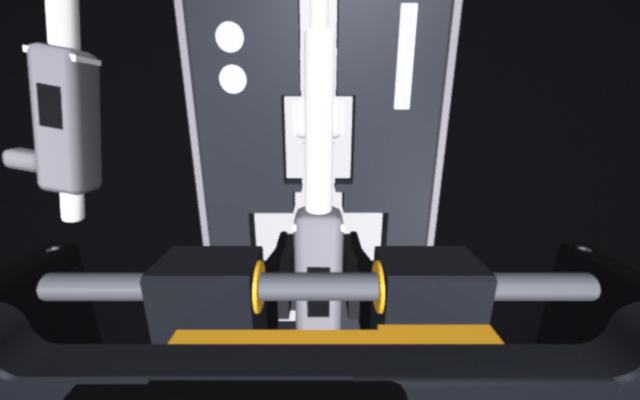

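The shaft is centred over the cutout (row 265 for both). Along the case it needs about +1.5 mm. Lowering slowly now.

Emit:
move_arm --rows '[-0.2,1.5,-2,0,0,0,1,0,0,-3,0,0,0,1,0,0,-2,0,0,0,1,0,0,-2,0,0,0,1,0,0,-2,0,0,0,1,0,0,-2,0,0,0,1,0,0,0,0,0,0,1]'

```text
time: 12.65
position: [0.506, -0.1862, 0.0212]
tool_rot: [0.658, 0.753, -0.0, -0.0]
ft_force: [-0.9, 0.7, -2.3]
grip_width: 0.0258
```

It is inside the cutout (below the 27.5 mm stop height) with no force. Continuing down to the clip.

Emit:
move_arm --rows '[0,0,-1.5,0,0,0,1,0,0,-1,0,0,0,1,0,0,-1,0,0,0,1,0,0,0,0,0,0,1]'

```text
time: 13.05
position: [0.5065, -0.1864, 0.0184]
tool_rot: [0.658, 0.753, 0.0, 0.0]
ft_force: [0.6, -0.4, 2.2]
grip_width: 0.0258
```

Clip contact felt at about 18 mm. I'll soften the grip and lower the handle so that it pivots about the clip until its back rests on the floor.

Emit:
move_arm --rows '[0,0,-1,0,0,0,1,0,0,-1,0,0,0,1,0,0,-1,0,0,0,1,0,0,-1,0,0,0,1,0,0,0,0,0,0,1]' --grip_force 10

```text
time: 13.55
position: [0.5065, -0.1866, 0.0154]
tool_rot: [0.658, 0.753, 0.0, 0.001]
ft_force: [-0.5, 1.4, 10.5]
grip_width: 0.0259
```

Emit:
move_arm --rows '[0,0,-1,0,0,0,1,0,0,-1,0,0,0,1,0,0,0,0,0,0,1]'

```text
time: 13.85
position: [0.5065, -0.1867, 0.0137]
tool_rot: [0.658, 0.753, -0.0, 0.001]
ft_force: [-1.6, 0.2, 13.4]
grip_width: 0.0258
```

```bash
python3 -c "
from held import *
held('wrist8.png')"
```

```text
13.95 [ 0.5065 -0.1867  0.0137] [ 0.6581  0.7529 -0.      0.0009] [-1.7  0.1 13.1] 0.026052585809947633
0.01 y -0.0199 0.0197 ztop -0.0019
0.02 y -0.0199 0.0199 ztop -0.0239
0.03 y -0.0197 0.02 ztop -0.019
0.04 y -0.0199 0.02 ztop -0.0195
0.05 y -0.02 0.02 ztop -0.02
0.06 y -0.02 0.0199 ztop -0.0205
0.07 y -0.02 0.0199 ztop -0.0211
0.08 y -0.02 0.02 ztop -0.0217
0.09 y -0.0199 0.02 ztop -0.0222
0.1 y -0.0199 0.02 ztop -0.0229
0.11 y -0.02 0.02 ztop -0.0232
0.12 y -0.02 0.0199 ztop -0.0206
0.13 y -0.009 0.011 ztop 0.0045
tip x 0.12794426880999063
```

View pics/wrist8.png

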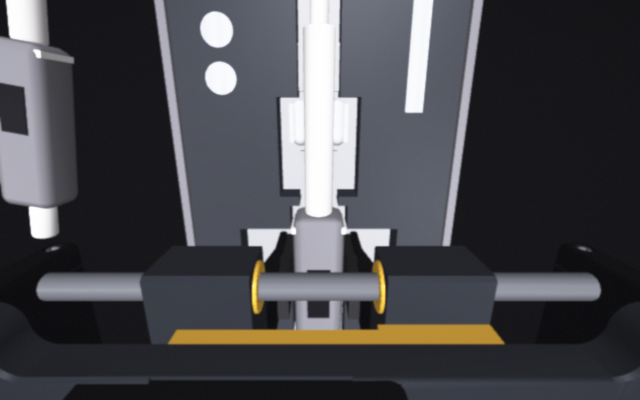

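The pipette is pitched 0.055 rad nose-up, with its tail on the floor and its shaft on the clip about 8 mm up. It is supported at both ends, so I can release, opening to about 42 mm to stay inside the bays.

Emit:
move_arm --rows '[0,0,0,0,0,0,0.7,0,0,0,0,0,0,0.6,0,0,0,0,0,0,0.52,0,0,0,0,0,0,0.52,0,0,0,0,0,0,0.52,0,0,0,0,0,0,0.52]'

```text
time: 14.55
position: [0.506, -0.1862, 0.0117]
tool_rot: [0.658, 0.753, -0.0, -0.0]
ft_force: [-0.0, 0.3, -0.1]
grip_width: 0.0418
```

Emit:
move_arm --rows '[0,0,10,0,0,0,0.52,0,0,25,0,0,0,0.52,0,0,15,0,0,0,0.52,-3,24,0,0,0,0,1,-3.5,24.5,0,0,0,0,1,0,0,0,0,0,0,1,0,0,0,0,0,0,1,0,0,0,0,0,0,1,0,0,0,0,0,0,1]' --grip_force 20

```text
time: 15.45
position: [0.5003, -0.1388, 0.0622]
tool_rot: [0.659, 0.753, 0.0, 0.001]
ft_force: [-1.0, 1.1, -0.8]
grip_width: 0.0037
```

Run:
```python
from h import *
c=cam('wrist');c=cam('wrist');save(c,'wrist9.png')
o=robot.get_obs();print(o['time'],o['position'].round(4),o['ft_force'].round(1),o['grip_width'])
s=cam('side');b=s['color'][200:320,230:370];cv2.imwrite('pics/side9.png',cv2.cvtColor(cv2.resize(b,None,fx=5,fy=5,interpolation=2),4))
```

```text
15.55 [ 0.4999 -0.1386  0.062 ] [-0.2  0.7  0.1] 0.0014604892748585974
```

View pics/wrist9.png

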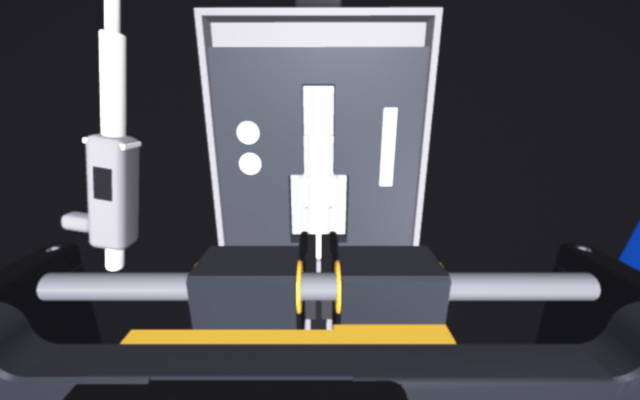

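View pics/side9.png

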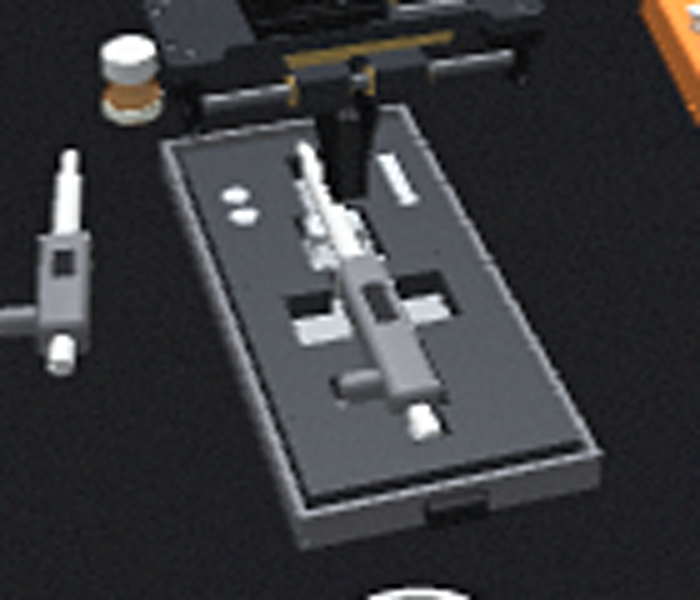

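The side view shows the pipette in its cutout with hook and button in place and the nose slightly raised; the shut fingers are above the shaft. Pressing down in small steps.

Emit:
move_arm --rows '[0,0,-14,0,0,0,1,0,0,-10,0,0,0,1,0,0,-3,0,0,0,1,0,0,-1,0,0,0,1,0,0,0,0,0,0,1]'

```text
time: 16.1
position: [0.4993, -0.1377, 0.0343]
tool_rot: [0.658, 0.753, -0.0, -0.0]
ft_force: [-1.7, 0.9, 3.9]
grip_width: 0.0004
```

Emit:
move_arm --rows '[0,0,-1,0,0,0,1,0,0,-1,0,0,0,1,0,0,0,0,0,0,1]'

```text
time: 16.4
position: [0.4994, -0.1376, 0.0333]
tool_rot: [0.658, 0.753, -0.0, -0.0]
ft_force: [-2.3, 0.1, 11.0]
grip_width: 0.0005
```

Emit:
move_arm --rows '[0,0,-1,0,0,0,1,0,0,-1,0,0,0,1,0,0,0,0,0,0,1]'

```text
time: 16.7
position: [0.4994, -0.1376, 0.0318]
tool_rot: [0.658, 0.753, 0.0, -0.0]
ft_force: [-2.1, 1.4, 15.2]
grip_width: 0.0006
```

Emit:
move_arm --rows '[0,0,-1,0,0,0,1,0,0,-1,0,0,0,1,0,0,0,0,0,0,1]'

```text
time: 17.0
position: [0.4993, -0.1374, 0.0296]
tool_rot: [0.658, 0.753, 0.0, -0.0]
ft_force: [-2.3, 2.6, 12.7]
grip_width: 0.0004
```

Emit:
move_arm --rows '[0,0,-1,0,0,0,1,0,0,-1,0,0,0,1,0,0,0,0,0,0,1]'

```text
time: 17.3
position: [0.4992, -0.1374, 0.0271]
tool_rot: [0.658, 0.753, 0.0, -0.0]
ft_force: [-2.2, 0.8, 10.8]
grip_width: 0.0006
```

Emit:
move_arm --rows '[0,0,-1.5,0,0,0,1,0,0,-1.5,0,0,0,1,0,0,0,0,0,0,1]'

```text
time: 17.6
position: [0.4993, -0.1374, 0.0268]
tool_rot: [0.658, 0.753, 0.0, 0.0]
ft_force: [-5.0, 3.3, 31.6]
grip_width: 0.0005
```

It bottomed out at 26.8 mm (home shaft top is 27). Lifting off and backing away to check.

Emit:
move_arm --rows '[0,0,5,0,0,0,1,0,0,20,0,0,0,1,0,0,45,0,0,0,1,0,0,45,0,0,0,1,5,-30,40,0,0,0,1,5,-30,38,0,0,0,1,5,-30,35,0,0,0,1,0,0,30,0,0,0,1,0,0,30,0,0,0,1,0,0,0,0,0,0,1,0,0,0,0,0,0,1,0,0,0,0,0,0,1]'

```text
time: 18.8
position: [0.5137, -0.2269, 0.3092]
tool_rot: [0.658, 0.753, -0.0, -0.002]
ft_force: [-0.2, -0.0, 0.2]
grip_width: 0.0005
```

Run:
```python
from h import *
c=cam('wrist');c=cam('wrist');save(c,'wrist10.png')
o=robot.get_obs();print(o['time'],o['position'].round(4),o['ft_force'].round(1),o['grip_width'])
K=c['camera_matrix'];z=c['z_map'];W=c['W']
u,v=np.meshgrid(np.arange(640),np.arange(400));P=np.stack([(u-K[0,2])/K[0,0]*z,(v-K[1,2])/K[1,1]*z,z],-1)@W[:3,:3].T+W[:3,3]
ca=np.deg2rad(97.73);e=np.array([np.cos(ca),np.sin(ca)]);f=np.array([-e[1],e[0]])
d=P[...,:2]-[.5046,-.1626];X=d@e;Y=d@f
print('insert top',np.median(P[...,2][(abs(X)<.1)&(abs(Y+.058)<.006)]),'bench',np.median(P[100:200,100:130,2]))
for x in np.arange(-.13,.121,.01):
    k=(z>0)&(abs(X-x)<.003)&(abs(Y)<.003);
    if k.sum()>4: print(x.round(3),np.median(P[k][:,2]).round(4),np.percentile(P[k][:,2],90).round(4))
G,H=np.meshgrid(np.arange(-.17,.17,.0005),np.arange(.085,-.085,-.0005))
g=np.array([.5046,-.1626])+G[...,None]*e+H[...,None]*f
Q=np.concatenate([g,np.full_like(G,.024)[...,None]],-1)-W[:3,3];Q=Q@W[:3,:3]
A=cv2.remap(c['color'],(Q[...,0]/Q[...,2]*K[0,0]+K[0,2]).astype('f'),(Q[...,1]/Q[...,2]*K[1,1]+K[1,2]).astype('f'),cv2.INTER_CUBIC)
cv2.imwrite('pics/o10.png',cv2.cvtColor(A,4))
s=cam('side');b=s['color'][200:320,230:370];cv2.imwrite('pics/side10.png',cv2.cvtColor(cv2.resize(b,None,fx=5,fy=5,interpolation=2),4))
```

```text
18.9 [ 0.5138 -0.2269  0.3091] [ 0.5  0.1 -0.4] 0.00044644018892353105
insert top 0.4132410964639671 bench -0.00034707974391015584
-0.13 0.0232 0.0246
-0.12 0.0252 0.0263
-0.11 0.0256 0.0266
-0.1 0.0317 0.0322
-0.09 0.0316 0.0333
-0.08 0.0316 0.0324
-0.07 0.3577 0.3584
-0.06 0.3321 0.3345
-0.05 0.0323 0.0333
-0.04 0.4177 0.4246
-0.03 0.3937 0.3967
-0.02 0.0314 0.0326
-0.01 0.0319 0.0327
-0.0 0.031 0.0324
0.01 0.0259 0.027
0.02 0.0262 0.0276
0.03 0.0256 0.0272
0.04 0.0264 0.0273
0.05 0.026 0.0274
0.06 0.0262 0.0271
0.07 0.026 0.0273
0.08 0.0259 0.0271
0.09 0.0234 0.026
0.1 0.0234 0.0243
0.11 0.0228 0.0238
0.12 0.0235 0.0245
```

View pics/o10.png

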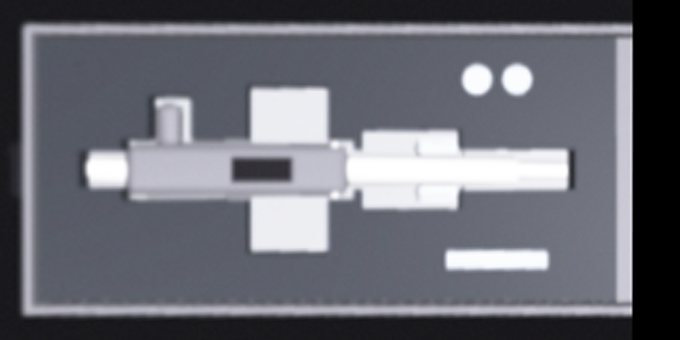

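View pics/side10.png

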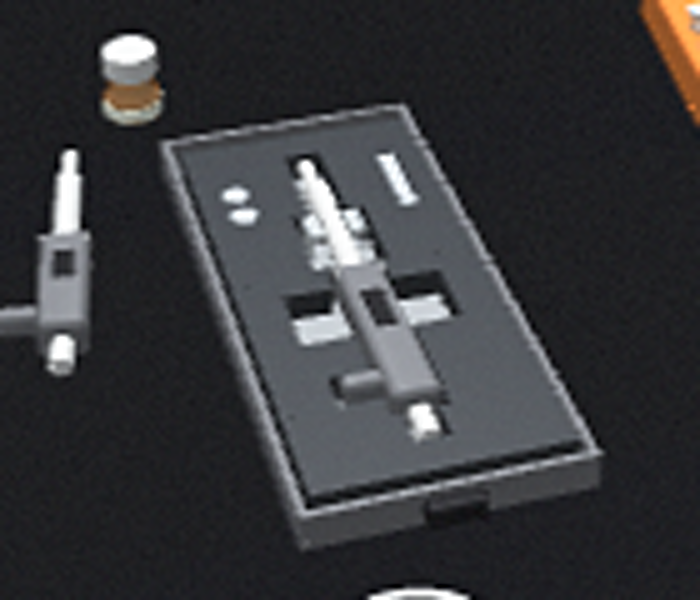

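The top view shows the pipette inside its cutout: handle at (240,170), hook at (170,122), shaft in the clip at (440,170). Handle top measures 32 mm along its length, shaft top 26–27 mm and flat, so it is level and home. The robot is clear, so I'm handing in.

```bash
python3 -c "
from rig import robot
print(robot.hand_in())"
```

```text
the job is handed in; nothing more can be done
None
```

The full-size grey pipette is back in its cutout, nose to the case's +x, snapped into the spring clip and lying level. I handed the job in at about 19 s; no verdict was reported.

- **Placing:** The insert turned out to be shifted about 6 mm toward -x, which I measured in the wrist camera. I lowered the pipette until the tail touched the floor and the shaft rested on the clip, then let go with the fingers inside the bays.
- **Pressing:** I pressed the shaft with shut fingers. The force peaked at about 15 N in the readings, fell as the shaft went past the clip, then rose to about 32 N as the pipette bottomed out. The fingertips stopped at 26.8 mm; the shaft top at home is 27 mm.
- **Last checks:** The handle top measured about 32 mm and the shaft top 26–27 mm, flat along their lengths, which matches home. The pipette is centred in the cutout, the robot is clear of everything, and nothing near the case appears moved.
- **Readings that disagreed:** The wrist camera is off by about 1 mm across and possibly 2.5 mm along, so I compared pipette and cutout within the same picture instead. In the last check the insert-top height and a few points on the handle gave no valid depth and were ignored.

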